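# Push an offcut under the spring flap of the scrap box

### The arm

A 7-joint arm with a two-finger parallel gripper is mounted at the origin on a cart in front of the work surface, level with it; the furniture and walls round the work are solid. World frame = base frame: x ahead of the robot, y to its left, z up, the work surface at z = 0. Lengths are in m, angles in rad, forces in N, time in s.
With the tool pointing down it reaches from about 0.35 to 0.9 m from the base axis. Payload 8.1 kg.
Tool frame: the origin (TCP) lies at the very end of the fingers, on their centre line; the grasp point (between the pads) lies grip_point_offset behind it (grip_point_offset is the distance from the TCP to the grasp point, in m); z points along the fingers, y is the direction in which the jaws open and shut (so a half turn about z gives the same grasp; the last joint's range is limited). The gripper opens to 92 mm and grips with 3 to 60 N. Pads are 19 mm wide; open, the fingers measure 130 mm over their backs; the gripper's body (75 mm by 190 mm) begins 47 mm behind the grasp point.
Start: joints at [-1.305, 0.434, 0.025, 1.573, -0.012, 1.134, -0.075], TCP at [0.225, 0.583, 0.227] pointing down, gripper open.
Joint ranges: [-2.62, 2.62], [-0.44, 2.09], [-1.27, 1.32], [0.08, 2.57], [-1.32, 4.46], [0.12, 2], [-2.74, 2.74]. Speed limits (rad/s): [2.22, 2.22, 3.01, 3.01, 3.14, 3.14, 3.14].

### API

Orientations are given as a rotation vector (axis times angle).
In Python, from cell import * gives the robot as it stands.
- The arm moves only by the tool drive_tool, never from a script. Its argument "increments" is a list of rows, each an object of numbers: "grip": the gripper's target within -1 to 1 (shut at 1, half-way at 0, fully open at -1); "tx", "ty", "tz": the shift along the world's x, y, z normalised to -1 to 1, where 1 is 400 mm; "turn": the turn about the world's z normalised to -1 to 1, where 1 is 60 degrees. In form: [{"grip": .., "tx": .., "ty": .., "tz": .., "turn": ..}, ...]. A call has 1 to 20 rows; each row is the pose to reach, as a shift and turn from the pose measured when the call began; what a row does not reach only later rows make up. A row lasts 1/10 s, in which the tool goes at most 50 mm and 8.59 degrees, less where a joint would pass 70% of its speed; a pose out of reach is approached as far as the arm can. A call with a number of a shift or a turn outside -1 to 1 is refused whole. A call with a gripper value outside its range is refused whole. The fingers move at their own pace and stop on an object; "newtons" is the grip in N (left out, the last holds). Time passes only in rows, so rows that repeat a pose let the fingers close. It gives the time, the measured TCP pose, the force and the opening at its end, in the units of the state.
- observe(): the state, without advancing time (a new reading comes with each control period).
- get_image(name): name is "side" or "top"; returns the picture (384x512x3 uint8, red, green, blue); there is no depth.
- camera_info(name): a dict with "fx", "fy", "cx", "cy" (pixels), "eye" and "rotation" of the camera in the world. Camera axes: x right, y down, z forward; pixel columns grow to the right and rows downward; lengths in m; the calibration is good to about 2 mm. A picture is of the moment at which its call begins. camera_info takes no time and is no camera call.
- sign_off(): hands the job in, once; it reports no verdict.
The state is a dict: "clock": time; "joints": joint angles; "dq": joint speeds; "joint_efforts": joint torques, N m; "position": TCP position; "ee_rot": TCP orientation; "force": force on the tool from outside, world axes, zero at the start; "ft_torque": the same for the moment, N m; "width": opening from 0.0 (shut) to 1.0 (fully open).
Only numpy, scipy, OpenCV 4.12 (cv2) and the standard library are available. Lean on these libraries where they do the work, as an engineer would, in place of code of your own. Each camera call takes 0.05 s, during which the arm holds its last target. There are 200 camera calls.

### The job

Put the offcut that lies in the lane away in the scrap box: press the long treadle bar beside the lane fully down with one fingertip so that the spring flap swings up clear, keep it held open, and with the other fingertip push the offcut along the lane under the flap until all of it is behind the flap. Then let go, so that the flap shuts behind it. Only push the offcut, do not lift it, and leave the other things on the table alone.

Things in the scene. Friction and masses are not known exactly. Their poses are not given: they have to be found in the camera images.
- flap_box: plywood scrap box with a feed lane, fixed to the table, 305 x 118 x 50 mm. Origin: at table height under the flap's hinge line, on the lane's centre line; x axis points along the lane into the box (away from the robot), y left towards the treadle, z up. Base board 8 mm thick, x = -190 to 115 mm, y = -38 to 80 mm. All x, y, z below are in this frame, mm
- lane_start (a point): centre of the lane floor at its open front end (x = -190, z = 8). The lane is 54 mm wide (y = -27 to 27) between 6 mm thick fences with tops at z = 25; from x = -28 on, cheeks to z = 50 stand in their place
- hinge_mid (a point): middle of the flap's hinge barrel, radius 4 mm, which crosses the lane at x = 0, z = 44: the front face of a finger standing upright in the lane can go no further than about x = -5. Behind it (x = 7 on) is the box's roof, z = 34 to 38; the back wall's inner face is at x = 106. Left of the box stands a housing, x = 42 to 112, y = 34 to 78, z to 50
- flap (a joint): angle of the aluminium flap: 0 hanging shut, 3.14 swung fully up and back over the roof. It opens towards the robot and upwards; pushing the offcut against it does not open it. Geared to the treadle (157 rad per m of its travel). Above 2.5 rad it is out of the way of an upright finger in the lane; it shuts by itself when the treadle is let go
- leaf_edge (a point): middle of the flap's lower edge. The flap is bent sheet: a top plate reaches 24 mm forward of the hinge and a 52 mm wide leaf hangs from its edge; shut, the leaf fills the lane at x = -26 to -22, down to 2 mm above the floor. While swinging it sweeps as far as x = -43
- treadle (a joint): how far the treadle is pressed down, 0 up to 0.020 m (stop). A spring pushes back with about 3 N at the top and 9 N at the bottom. The flap is clear of the lane from 0.016 m on
- treadle_top (a point): centre of the top face of the treadle, an aluminium bar 215 mm long (x = -180 to 35) and 40 mm wide (y = 36 to 76), left of the lane and parallel to it. It goes straight down wherever it is pressed: top face at z = 34 when up, z = 14 when fully down, 6 mm above the lane floor, so that a second fingertip at the same height in the lane meets the offcut
- offcut_mid (a point): centre of the timber offcut to be put away, a flat block 45 mm wide, 70 mm long (its y axis, lying along the lane) and 22 mm high, about 35 g, lying on the lane floor in front of the flap
- sanding_block: bystander: cork sanding block 57 x 87 x 29 mm on the table right of the box; origin at the centre of its underside
- small_offcut: bystander: small timber offcut 30 x 50 x 30 mm on the table right of the box; origin at the centre of its underside
- masking_tape: bystander: roll of masking tape, 100 mm across and 25 mm high, lying flat right of the box; origin at the centre of its underside

How it is judged:
On the way, in this order (a step that is already met when the one before it is completed fails the run):
1. the fingers press the treadle so that the flap is up, with the offcut still wholly outside (value of joint flap above 2.3 rad and contact force between the fingers and flap_box above 0.5 N and x of offcut_mid in the frame of flap_box below -0.065 m), for 0.2 s.
2. the offcut is wholly past the flap while the fingers still hold the flap up (value of joint flap above 2 rad and contact force between the fingers and flap_box above 0.5 N and x of offcut_mid in the frame of flap_box above 0.014 m), for 0.1 s.
At the end, for the whole second after the job is handed in: The offcut lies flat in the box, wholly behind the leaf of the flap (its centre at least 14 mm past the hinge line, and within 12 mm of the lane's centre line); the treadle is up (within 2 mm) and the flap hangs shut (within 0.12 rad) (x of offcut_mid in the frame of flap_box between 0.014 and 0.08 m and y of offcut_mid in the frame of flap_box between -0.012 and 0.012 m and z of offcut_mid in the frame of flap_box between 0.014 and 0.026 m and value of joint flap below 0.12 rad and value of joint treadle below 0.002 m); the robot touches nothing.
It fails at once if the offcut is lifted off the lane floor (by more than 12 mm) or tipped over (z of offcut_mid in the frame of flap_box above 0.031 m or angle between offcut_mid's own z axis and vertical above 0.5 rad).
It fails at once if a bystander is moved by more than 20 mm (distance of any of sanding_block, small_offcut, masking_tape from where it was at the start of the episode above 0.02 m).
It also fails if it takes over 45 s, if anything falls off the work surface, if the arm or the gripper's body presses on something with over 40 N, if the wrist force passes 120 N, or if a joint passes its speed limit or range.

## Working session

There is one attempt and no reset: what is moved stays moved. The work goes in short steps, Python scripts to look and compute and a tool call to move; the robot and the scene stay as the last step left them, time stands still between calls to the robot, and variables do not carry over. Pictures are saved under pics/ and viewed, about 8 in all and at most 12, crops included, and the job is handed in when it is done.

Besides the shell and the picture viewer there is one more tool, called after "Call:" as name(argument=value, ...), one argument or row to a line, values as JSON. drive_tool: Moves the arm, as the interface text tells. Its arguments: {"type":"object","properties":{"increments":{"type":"array","items":{"type":"object","properties":{"grip":{"type":"number"},"tx":{"type":"number"},"ty":{"type":"number"},"tz":{"type":"number"},"turn":{"type":"number"}}}},"newtons":{"type":"number"}},"required":["increments"]}

```bash
mkdir -p pics; python3 - <<'E'
from cell import *
import cv2
for n in ("top","side"):
    cv2.imwrite(f"pics/{n}0.png",cv2.cvtColor(get_image(n),cv2.COLOR_RGB2BGR)); print(n,camera_info(n))
print(observe()); print([k for k in globals() if 'grip' in k])
E
```

```text
top {'fx': 441.47668678506375, 'fy': 441.47668678506375, 'cx': 260.52723578034767, 'cy': 181.64102158192205, 'eye': array([ 0.4077671 , -0.04347121,  1.15112062]), 'rotation': array([-2.20271464,  2.14367791, -0.15153699])}
side {'fx': 391.5179915326471, 'fy': 391.5179915326471, 'cx': 262.9497491809043, 'cy': 193.88873148827878, 'eye': array([ 0.06828972, -0.70508863,  0.40159825]), 'rotation': array([-1.87366382,  0.61720938, -0.39339227])}
{'clock': 0.1, 'joints': array([-1.304622  ,  0.43517621,  0.02496995,  1.57401609, -0.01160892,
        1.13402061, -0.07513113]), 'dq': array([-5.66278299e-04, -2.03769013e-03,  1.02887961e-03, -1.97111840e-03,
       -5.49511418e-04, -1.77689646e-05,  8.01789356e-04]), 'joint_efforts': array([ 3.15126905e-03, -6.69123816e+01,  9.88120884e-01, -3.15144968e+01,
       -6.04181550e-02,  3.74199625e-02,  6.09406993e-05]), 'position': array([0.22517006, 0.58252048, 0.22600533]), 'ee_rot': array([-5.76121556e-01, -3.08816432e+00,  2.30554756e-03]), 'force': array([ 0.48040819, -0.27579414, -0.6903445 ]), 'ft_torque': array([0.01511936, 0.03091485, 0.01973105]), 'width': 0.9984096754017453}
['grip_point_offset']
```

View pics/top0.png

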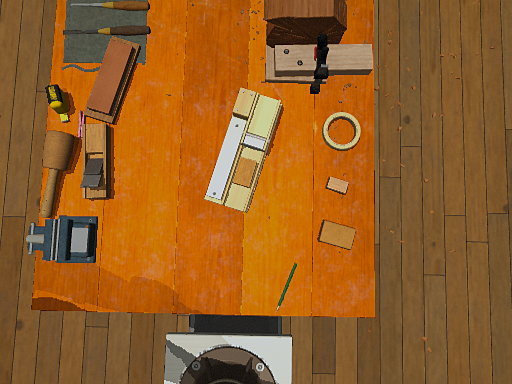

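View pics/side0.png

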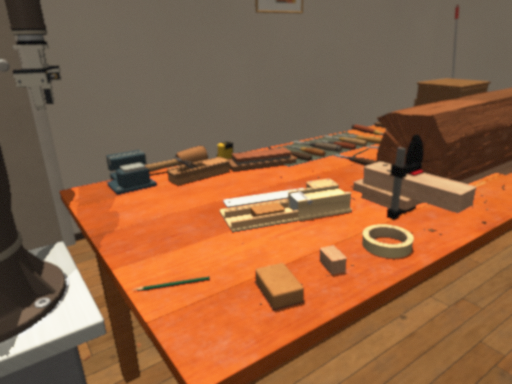

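```bash
python3 - <<'E'
from cell import *
import cv2
print(grip_point_offset)
a=cv2.imread("pics/top0.png")[80:220,195:295]; b=cv2.imread("pics/side0.png")[170:240,210:360]
a=cv2.resize(a,None,fx=4.2,fy=4.2,interpolation=cv2.INTER_CUBIC)
cv2.imwrite("pics/topc.png",a)
E
```

```text
0.0188
```

View pics/topc.png

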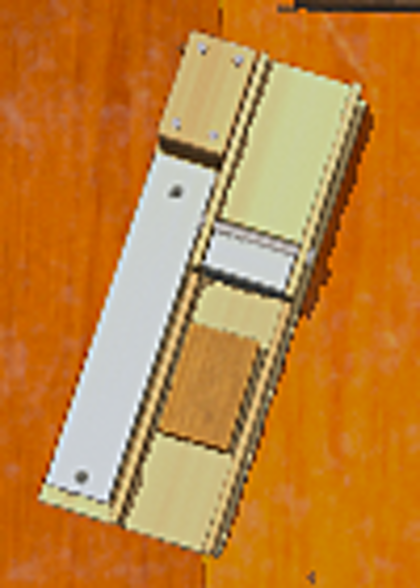

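The top crop (scale 4.2, origin 195,80) shows the white treadle with its front corners at about (45,488) and (108,502). The base front edge runs (40,498) to (215,555), and the offcut's near edge runs (158,435) to (232,452).

```bash
cat >h.py <<'E'
import numpy as np, cv2
from cell import *
from scipy.spatial.transform import Rotation as R
def ray(name,uv,z):
    c=camera_info(name); uv=np.atleast_2d(uv).astype(float)
    d=np.c_[(uv[:,0]-c['cx'])/c['fx'],(uv[:,1]-c['cy'])/c['fy'],np.ones(len(uv))]@R.from_rotvec(c['rotation']).as_matrix().T
    return c['eye']+d*((z-c['eye'][2])/d[:,2])[:,None]
E
python3 - <<'E'
from h import *
im=cv2.imread("pics/top0.png"); h=cv2.cvtColor(im,cv2.COLOR_BGR2HSV)
m=cv2.inRange(h,(0,0,150),(179,50,255)); m2=np.zeros_like(m); m2[80:220,195:260]=m[80:220,195:260]
cs=max(cv2.findContours(m2,0,1)[0],key=cv2.contourArea)
w=ray("top",cs[:,0,:],.034)[:,:2]
r=cv2.minAreaRect((w*1000).astype(np.float32)); print("treadle",r); print(cv2.boxPoints(r))
cr=lambda p:np.array(p)/4.2+np.array([195,80])-.4
print("base front",ray("top",cr([(40,498),(215,555)]),.008)[:,:2], "fence right front top",ray("top",cr([(222,553)]),.025)[:,:2])
print("offcut",ray("top",cr([(158,435),(232,452),(265,343),(195,323)]),.030)[:,:2])
print("housing top", ray("top",cr([(192,32),(258,52),(160,140),(222,155)]),.05)[:,:2])
print("roof/cheek far right",ray("top",cr([(360,85)]),.05)[:,:2])
E
```

```text
treadle ((597.3621826171875, 20.327709197998047), (40.825809478759766, 215.03993225097656), 73.89122772216797)
[[488.40002   30.548958]
 [694.99677  -29.116394]
 [706.32434   10.106461]
 [499.7276    69.77181 ]]
base front [[ 0.49305191  0.07534338]
 [ 0.46089006 -0.03341188]] fence right front top [[ 0.46142489 -0.03776679]]
offcut [[ 0.53172683  0.00314486]
 [ 0.52262165 -0.04208111]
 [ 0.59021754 -0.06035509]
 [ 0.60132374 -0.01718834]]
housing top [[ 0.77828686 -0.01027311]
 [ 0.76704481 -0.05100756]
 [ 0.70989626  0.00705655]
 [ 0.70178936 -0.03086824]]
roof/cheek far right [[ 0.74836959 -0.11393515]]
```

The treadle fit measures 40.8 x 215.0 mm, which agrees with the given size. That puts the box origin at (0.6515, -0.0536) with yaw -16.1°. The base and housing corners agree to about 2 mm. The offcut spans box x from about -129 to -58. I'll move above the point (-155, 28) in the box frame.

Call:
drive_tool(
  increments=[
    {"grip":0.17,"tx":0.08,"ty":-0.11,"tz":0,"turn":0.083},
    {"grip":0.17,"tx":0.16,"ty":-0.22,"tz":0,"turn":0.083},
    {"grip":0.17,"tx":0.24,"ty":-0.33,"tz":0,"turn":0.083},
    {"grip":0.17,"tx":0.31,"ty":-0.44,"tz":0,"turn":0.083},
    {"grip":0.17,"tx":0.37,"ty":-0.55,"tz":0,"turn":0.083},
    {"grip":0.17,"tx":0.43,"ty":-0.66,"tz":0,"turn":0.083},
    {"grip":0.17,"tx":0.49,"ty":-0.77,"tz":0,"turn":0.083},
    {"grip":0.17,"tx":0.55,"ty":-0.88,"tz":0,"turn":0.083},
    {"grip":0.17,"tx":0.6,"ty":-0.96,"tz":0,"turn":0.083},
    {"grip":0.17,"tx":0.6,"ty":-0.96,"tz":0,"turn":0.083},
    {"grip":0.17,"tx":0.6,"ty":-0.96,"tz":0,"turn":0.083},
  ],
)

```text
clock: 1.2
position: [0.4657, 0.197, 0.2258]
ee_rot: [-0.447, -3.109, 0.003]
force: [-0.3, 0.7, 0.8]
width: 0.415
```

Call:
drive_tool(
  increments=[
    {"grip":0.17,"tx":0.03,"ty":-0.11,"tz":0,"turn":0.004},
    {"grip":0.17,"tx":0.06,"ty":-0.22,"tz":0,"turn":0.004},
    {"grip":0.17,"tx":0.09,"ty":-0.33,"tz":0,"turn":0.004},
    {"grip":0.17,"tx":0.112,"ty":-0.452,"tz":0,"turn":0.004},
    {"grip":0.17,"tx":0.112,"ty":-0.452,"tz":-0.1,"turn":0.004},
    {"grip":0.17,"tx":0.112,"ty":-0.452,"tz":-0.2,"turn":0.004},
    {"grip":0.17,"tx":0.112,"ty":-0.452,"tz":-0.3,"turn":0.004},
    {"grip":0.17,"tx":0.112,"ty":-0.452,"tz":-0.41,"turn":0.004},
    {"grip":0.17,"tx":0.112,"ty":-0.452,"tz":-0.41,"turn":0.004},
    {"grip":0.17,"tx":0.112,"ty":-0.452,"tz":-0.41,"turn":0.004},
  ],
)

```text
clock: 2.2
position: [0.51, 0.0175, 0.062]
ee_rot: [-0.438, -3.109, 0.003]
force: [0.8, 0.2, 0.6]
width: 0.417
```

```bash
python3 - <<'E'
from h import *
a=cv2.cvtColor(get_image("top"),cv2.COLOR_RGB2BGR)[80:230,185:295]; b=cv2.cvtColor(get_image("side"),cv2.COLOR_RGB2BGR)[120:250,180:370]
a=cv2.resize(a,None,fx=3.6,fy=3.6); b=cv2.resize(b,None,fx=2.1,fy=2.1)
o=np.zeros((540,800,3),np.uint8); o[:a.shape[0],:a.shape[1]]=a; o[:b.shape[0],400:400+b.shape[1]]=b[:,:400]
cv2.imwrite("pics/c1.png",o)
E
```

```text
(no output)
```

View pics/c1.png

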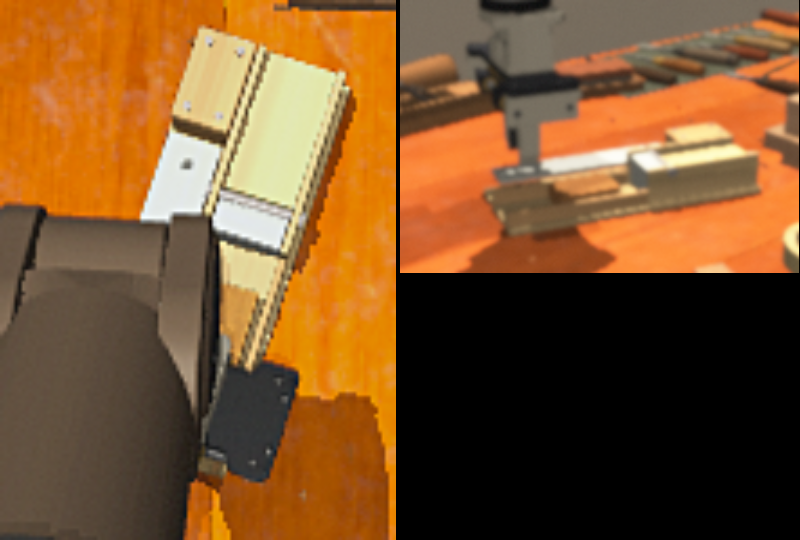

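In the side view the near finger stands over the lane, short of the offcut's rear end. The gripper is square to the box. Next I press down.

Call:
drive_tool(
  increments=[
    {"grip":0.17,"tx":0,"ty":-0.003,"tz":-0.04},
    {"grip":0.17,"tx":0,"ty":-0.003,"tz":-0.06},
    {"grip":0.17,"tx":0,"ty":-0.003,"tz":-0.075},
    {"grip":0.17,"tx":0,"ty":-0.003,"tz":-0.09},
    {"grip":0.17,"tx":0,"ty":-0.003,"tz":-0.105},
    {"grip":0.17,"tx":0,"ty":-0.003,"tz":-0.12},
    {"grip":0.17,"tx":0,"ty":-0.003,"tz":-0.12},
    {"grip":0.17,"tx":0,"ty":-0.003,"tz":-0.12},
    {"grip":0.17,"tx":0,"ty":-0.003,"tz":-0.12},
  ],
)

```text
invalid input
```

```bash
python3 - <<'E'
from h import *
a=cv2.cvtColor(get_image("top"),cv2.COLOR_RGB2BGR)[80:230,185:295]; b=cv2.cvtColor(get_image("side"),cv2.COLOR_RGB2BGR)[120:250,180:370]
a=cv2.resize(a,None,fx=3.6,fy=3.6); b=cv2.resize(b,None,fx=2.1,fy=2.1)
o=np.zeros((540,800,3),np.uint8); o[:a.shape[0],:a.shape[1]]=a; o[:b.shape[0],400:400+b.shape[1]]=b[:,:400]
cv2.imwrite("pics/c2.png",o); print(observe()['force'],observe()['position'])
E
```

```text
[-0.25813722 -0.65464742  0.68229096] [0.5120149  0.01677703 0.06396622]
```

View pics/c2.png

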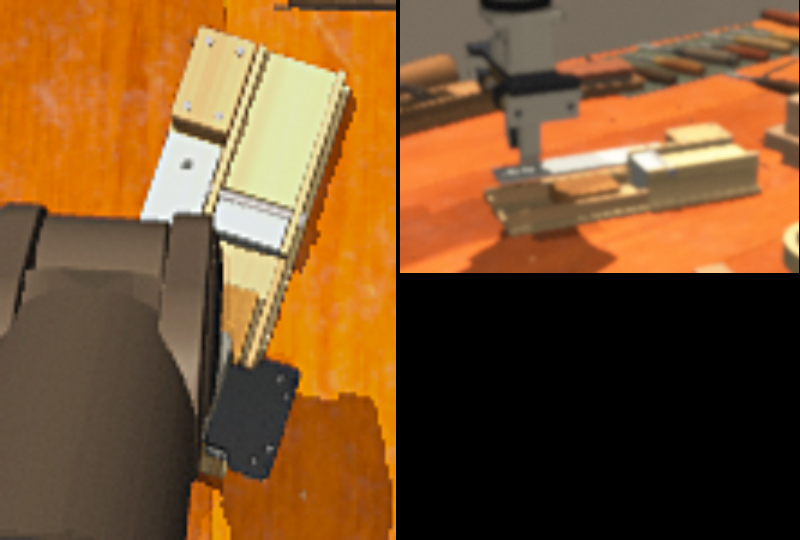

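The call was refused because it left out "turn". I'll send it again with all keys.

Call:
drive_tool(
  increments=[
    {"grip":0.17,"tx":0,"ty":0,"tz":-0.04,"turn":0},
    {"grip":0.17,"tx":0,"ty":0,"tz":-0.06,"turn":0},
    {"grip":0.17,"tx":0,"ty":0,"tz":-0.075,"turn":0},
    {"grip":0.17,"tx":0,"ty":0,"tz":-0.09,"turn":0},
    {"grip":0.17,"tx":0,"ty":0,"tz":-0.105,"turn":0},
    {"grip":0.17,"tx":0,"ty":0,"tz":-0.12,"turn":0},
    {"grip":0.17,"tx":0,"ty":0,"tz":-0.12,"turn":0},
    {"grip":0.17,"tx":0,"ty":0,"tz":-0.12,"turn":0},
    {"grip":0.17,"tx":0,"ty":0,"tz":-0.12,"turn":0},
  ],
)

```text
clock: 3.3
position: [0.5123, 0.0169, 0.0163]
ee_rot: [0.439, 3.107, -0.0]
force: [-1.8, 1.1, 5.7]
width: 0.416
```

```bash
python3 - <<'E'
from h import *
P=[];F=[]
for i in range(4):
    a=cv2.cvtColor(get_image("top" if i%2 else "side"),cv2.COLOR_RGB2BGR); s=observe(); P.append(s['position']);F.append(s['force'])
    if i%2: A=a[80:230,185:295]
    else: B=a[120:250,180:370]
a=cv2.resize(A,None,fx=3.6,fy=3.6); b=cv2.resize(B,None,fx=2.1,fy=2.1)
o=np.zeros((540,800,3),np.uint8); o[:a.shape[0],:a.shape[1]]=a; o[:b.shape[0],400:400+b.shape[1]]=b[:,:400]
cv2.imwrite("pics/c3.png",o); print(np.round(P,4),np.round(F,1))
E
```

```text
[[0.5123 0.0169 0.0163]
 [0.5123 0.0169 0.0163]
 [0.5123 0.0169 0.0164]
 [0.5123 0.0169 0.0164]] [[-0.5  0.7  5.7]
 [-0.2  0.9  5.4]
 [-0.5  0.8  6.6]
 [-1.   0.9  5.6]]
```

View pics/c3.png

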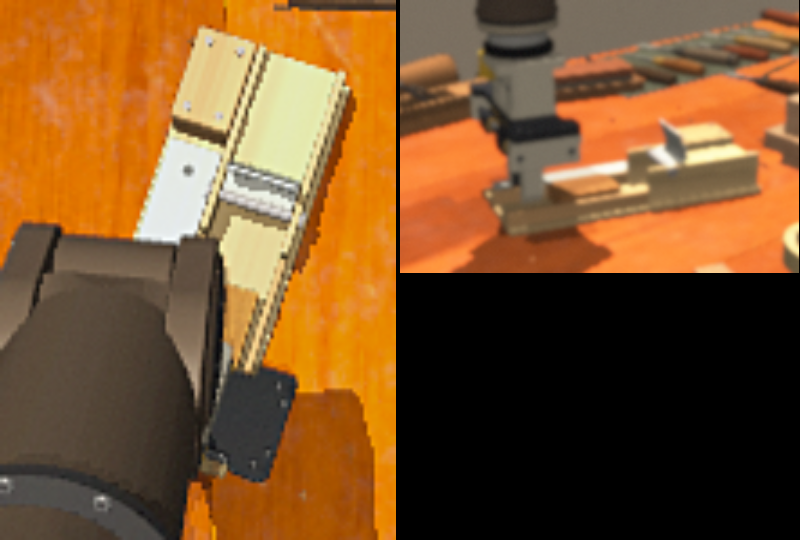

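The flap is swung up (leaf standing at about (672,140) in the composite), and the lane finger is down behind the offcut. I'll press the last 2.5 mm and push about 118 mm along the lane.

Call:
drive_tool(
  increments=[
    {"grip":0.17,"tx":0,"ty":0,"tz":-0.006,"turn":0},
    {"grip":0.17,"tx":0,"ty":0,"tz":-0.006,"turn":0},
    {"grip":0.17,"tx":0,"ty":0,"tz":-0.006,"turn":0},
    {"grip":0.17,"tx":0.02,"ty":-0.006,"tz":-0.006,"turn":0},
    {"grip":0.17,"tx":0.04,"ty":-0.012,"tz":-0.006,"turn":0},
    {"grip":0.17,"tx":0.06,"ty":-0.018,"tz":-0.006,"turn":0},
    {"grip":0.17,"tx":0.08,"ty":-0.024,"tz":-0.006,"turn":0},
    {"grip":0.17,"tx":0.1,"ty":-0.03,"tz":-0.006,"turn":0},
    {"grip":0.17,"tx":0.12,"ty":-0.036,"tz":-0.006,"turn":0},
    {"grip":0.17,"tx":0.14,"ty":-0.042,"tz":-0.006,"turn":0},
    {"grip":0.17,"tx":0.16,"ty":-0.048,"tz":-0.006,"turn":0},
    {"grip":0.17,"tx":0.18,"ty":-0.054,"tz":-0.006,"turn":0},
    {"grip":0.17,"tx":0.2,"ty":-0.06,"tz":-0.006,"turn":0},
    {"grip":0.17,"tx":0.22,"ty":-0.066,"tz":-0.006,"turn":0},
    {"grip":0.17,"tx":0.24,"ty":-0.072,"tz":-0.006,"turn":0},
    {"grip":0.17,"tx":0.26,"ty":-0.078,"tz":-0.006,"turn":0},
    {"grip":0.17,"tx":0.283,"ty":-0.084,"tz":-0.006,"turn":0},
    {"grip":0.17,"tx":0.283,"ty":-0.084,"tz":-0.006,"turn":0},
    {"grip":0.17,"tx":0.283,"ty":-0.084,"tz":-0.006,"turn":0},
    {"grip":0.17,"tx":0.283,"ty":-0.084,"tz":-0.006,"turn":0},
  ],
)

```text
clock: 5.5
position: [0.6246, -0.0164, 0.0143]
ee_rot: [0.439, 3.109, 0.0]
force: [-4.9, 0.6, 8.4]
width: 0.421
```

```bash
python3 - <<'E'
from h import *
B=cv2.cvtColor(get_image("side"),cv2.COLOR_RGB2BGR)[130:245,200:370]
s=observe(); p=s['position']*1000-[651.5,-53.6,0]; print("box xy",p@[.9607,-.2775,0],p@[.2775,.9607,0],p[2],s['force'])
cv2.imwrite("pics/c4.png",cv2.resize(B,None,fx=4.5,fy=4.5,interpolation=cv2.INTER_CUBIC))
E
```

```text
box xy -36.17960615756648 28.287412762162962 14.289849371273657 [-3.65024512  0.8777551   7.90315466]
```

View pics/c4.png

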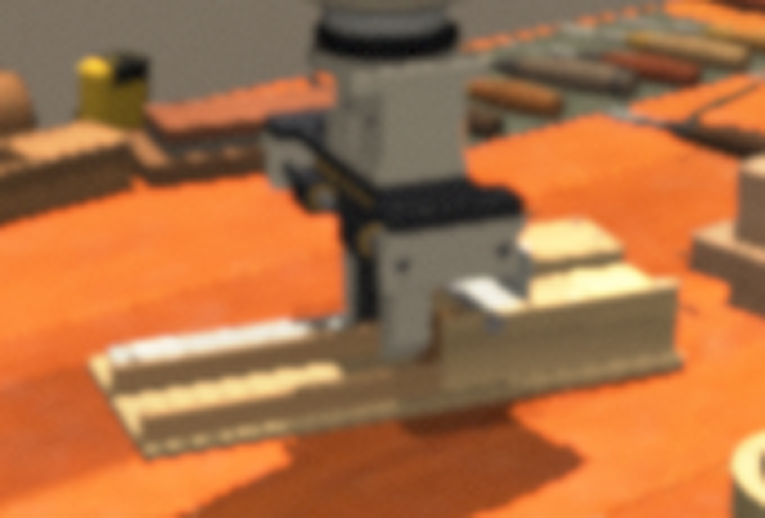

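The side view shows the finger deep in the lane at the cheeks, pushing the offcut, with the flap still up. The drag is only about 4 N. The offcut centre should be near x = +8, so about 12 mm more is needed.

Call:
drive_tool(
  increments=[
    {"grip":0.17,"tx":0.007,"ty":-0.002,"tz":-0.002,"turn":0},
    {"grip":0.17,"tx":0.014,"ty":-0.004,"tz":-0.002,"turn":0},
    {"grip":0.17,"tx":0.021,"ty":-0.006,"tz":-0.002,"turn":0},
    {"grip":0.17,"tx":0.029,"ty":-0.008,"tz":-0.002,"turn":0},
    {"grip":0.17,"tx":0.029,"ty":-0.008,"tz":-0.002,"turn":0},
    {"grip":0.17,"tx":0.029,"ty":-0.008,"tz":-0.002,"turn":0},
    {"grip":0.17,"tx":0.029,"ty":-0.008,"tz":-0.002,"turn":0},
  ],
)

```text
clock: 6.25
position: [0.6326, -0.0184, 0.0141]
ee_rot: [-0.437, -3.106, -0.002]
force: [-15.3, 2.6, 20.2]
width: 0.413
```

```bash
python3 - <<'E'
from h import *
B=cv2.cvtColor(get_image("side"),cv2.COLOR_RGB2BGR)[130:245,200:370]
s=observe(); p=s['position']*1000-[651.5,-53.6,0]; print("box xy",p@[.9607,-.2775,0],p@[.2775,.9607,0],p[2],s['force'])
cv2.imwrite("pics/c5.png",cv2.resize(B,None,fx=4.5,fy=4.5,interpolation=cv2.INTER_CUBIC))
E
```

```text
box xy -27.92116497058428 28.529771678367673 14.029297132517122 [-15.20922463   1.36494033  21.30638255]
```

View pics/c5.png

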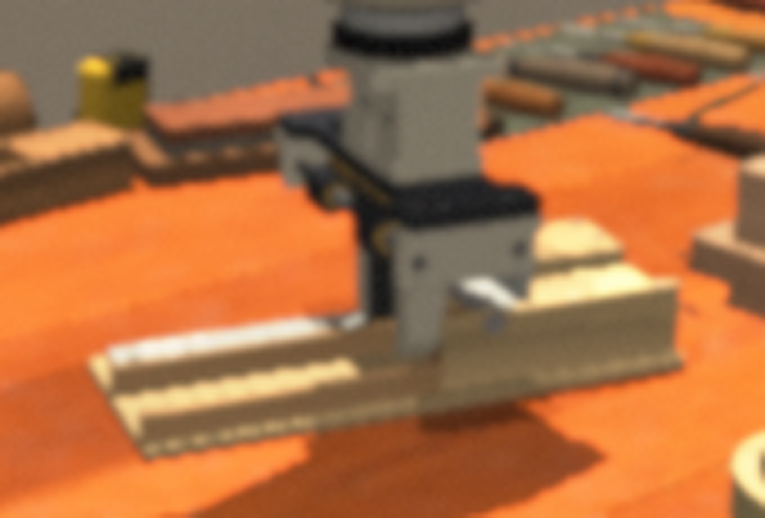

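The finger centre is at x = -28, so the offcut centre is about +16.6. The treadle is at its stop, and the extra press (20 N) adds drag. I'll ease the press by 0.5 mm and push about 5 mm further for margin.

Call:
drive_tool(
  increments=[
    {"grip":0.17,"tx":0,"ty":0,"tz":0.0015,"turn":0},
    {"grip":0.17,"tx":0.005,"ty":-0.0015,"tz":0.0015,"turn":0},
    {"grip":0.17,"tx":0.01,"ty":-0.003,"tz":0.0015,"turn":0},
    {"grip":0.17,"tx":0.014,"ty":-0.004,"tz":0.0015,"turn":0},
    {"grip":0.17,"tx":0.014,"ty":-0.004,"tz":0.0015,"turn":0},
    {"grip":0.17,"tx":0.014,"ty":-0.004,"tz":0.0015,"turn":0},
  ],
)

```text
clock: 6.9
position: [0.6373, -0.0198, 0.0147]
ee_rot: [-0.437, -3.104, -0.002]
force: [-4.6, 1.7, 5.7]
width: 0.416
```

```bash
python3 - <<'E'
from h import *
s=observe(); p=s['position']*1000-[651.5,-53.6,0]; print("box xy",p@[.9607,-.2775,0],p@[.2775,.9607,0],p[2],s['force'],s['ft_torque'])
E
```

```text
box xy -23.06563543384712 28.552269168145564 14.73282098921207 [-4.55240426  1.65440331  5.65435447] [0.31006929 0.86588083 0.0504754 ]
```

The finger centre is at -23, so the offcut centre is about +21.5, and the drag is back to normal. Next I retract along the lane while still holding the treadle, then lift.

Call:
drive_tool(
  increments=[
    {"grip":0.17,"tx":-0.02,"ty":0.006,"tz":-0.001,"turn":0},
    {"grip":0.17,"tx":-0.05,"ty":0.0145,"tz":-0.001,"turn":0},
    {"grip":0.17,"tx":-0.09,"ty":0.026,"tz":-0.001,"turn":0},
    {"grip":0.17,"tx":-0.13,"ty":0.0375,"tz":-0.001,"turn":0},
    {"grip":0.17,"tx":-0.17,"ty":0.049,"tz":-0.001,"turn":0},
    {"grip":0.17,"tx":-0.21,"ty":0.0605,"tz":-0.001,"turn":0},
    {"grip":0.17,"tx":-0.252,"ty":0.073,"tz":-0.001,"turn":0},
    {"grip":0.17,"tx":-0.252,"ty":0.073,"tz":-0.001,"turn":0},
    {"grip":0.17,"tx":-0.252,"ty":0.073,"tz":0.02,"turn":0},
    {"grip":0.17,"tx":-0.252,"ty":0.073,"tz":0.05,"turn":0},
    {"grip":0.17,"tx":-0.252,"ty":0.073,"tz":0.1,"turn":0},
    {"grip":0.17,"tx":-0.252,"ty":0.073,"tz":0.2,"turn":0},
    {"grip":0.17,"tx":-0.3,"ty":0.15,"tz":0.3,"turn":0},
    {"grip":0.17,"tx":-0.35,"ty":0.25,"tz":0.4,"turn":0},
    {"grip":0.17,"tx":-0.35,"ty":0.35,"tz":0.4,"turn":0},
    {"grip":0.17,"tx":-0.35,"ty":0.45,"tz":0.4,"turn":0},
    {"grip":0.17,"tx":-0.35,"ty":0.55,"tz":0.4,"turn":0},
    {"grip":0.17,"tx":-0.35,"ty":0.65,"tz":0.4,"turn":0},
    {"grip":0.17,"tx":-0.35,"ty":0.65,"tz":0.4,"turn":0},
    {"grip":0.17,"tx":-0.35,"ty":0.65,"tz":0.4,"turn":0},
  ],
)

```text
clock: 8.9
position: [0.4973, 0.2407, 0.1751]
ee_rot: [-0.434, -3.105, -0.001]
force: [-0.1, -0.9, -0.4]
width: 0.417
```

```bash
python3 - <<'E'
from h import *
a=cv2.cvtColor(get_image("top"),cv2.COLOR_RGB2BGR)[75:225,195:365]; b=cv2.cvtColor(get_image("side"),cv2.COLOR_RGB2BGR)[150:310,200:430]
a=cv2.resize(a,None,fx=2.35,fy=2.35,interpolation=2); b=cv2.resize(b,None,fx=1.73,fy=1.73,interpolation=2)
o=np.zeros((400,800,3),np.uint8); o[:a.shape[0],:a.shape[1]]=a; o[:b.shape[0],400:400+b.shape[1]]=b
cv2.imwrite("pics/c6.png",o); print(observe()['force'])
E
```

```text
[-0.56528885 -0.46811528 -0.1932828 ]
```

View pics/c6.png

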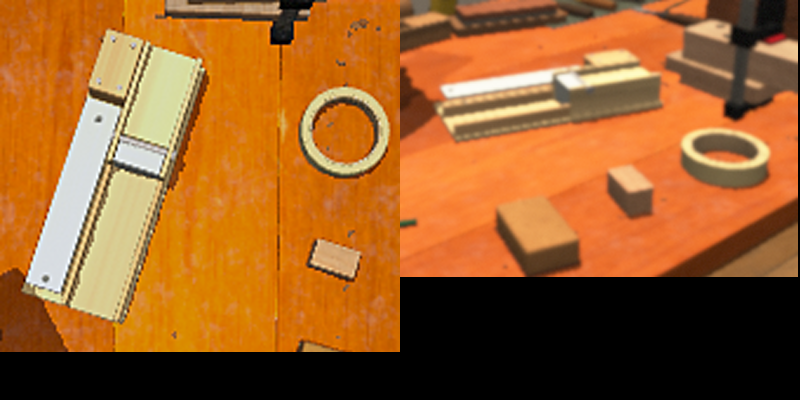

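The lane is empty, the flap plate lies shut at (140,152), the treadle looks the same as before pressing, and the bystanders look unmoved. I'm handing the job in.

```bash
python3 -c "
from cell import *
print(sign_off())"
```

```text
the job is handed in; nothing more can be done
None
```

I pushed the offcut into the scrap box and handed the job in at about 9 s on the clock. No verdict was reported.

- **How it went:** One fingertip pressed the treadle to its stop, which swung the flap up. The other pushed the offcut under it until its centre was about 21 mm past the hinge line. I worked that out from the fingertip position, because the offcut couldn't be seen inside the box. I then backed along the lane with the treadle still held, and lifted clear.
- **Last checks:** The final pictures show the lane empty, the flap shut, the treadle up and the other things where they were. The tool reads no contact force.
- **What went wrong on the way:** One move was refused because it left out "turn", and nothing moved. Near the end of the push, pressing against the treadle stop raised the force to about 15 N sideways and 20 N down. I eased the press by about 0.5 mm and it dropped to about 5 N.

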